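# Roll the roasting drum hatch-up and pop its hatch

### The arm

A 6-joint arm with a two-finger parallel gripper is mounted at the origin on the work surface. World frame = base frame: x ahead of the robot, y to its left, z up, the work surface at z = 0. Lengths are in m, angles in rad, forces in N, time in s.
With the tool pointing down it reaches from about 0.325 to 0.9 m from the base axis. Payload 6.1 kg.
Tool frame: the origin (TCP) lies between the finger pads; the fingertips stand 8 mm ahead of it and the grasp point (between the pads) lies 11 mm behind it (r.tips_ahead is the distance from the TCP to the fingertips, in m); z points along the fingers, y is the line along which they close (so a half turn about z gives the same grasp; the last joint's range is limited). The gripper opens to 85 mm and grips with 20 to 120 N. Pads are 22 mm wide; open, the fingers measure 114 mm over their backs; the gripper's body (76 mm by 85 mm) begins 54 mm behind the grasp point. The pads swing forward as they close: fully open they stand 13 mm farther back than shut.
Start: joints at [-1.343, 0.22, 1.526, -0, 1.395, -0.126], TCP at [0.217, -0.586, 0.213] pointing down, gripper open.
Joint ranges: [-2.98, 2.98], [-0.91, 2.08], [0.09, 2.57], [-1.24, 4.39], [0.2, 2.65], [-2.68, 2.68]. Speed limits (rad/s): [2.57, 2.57, 3.01, 3.14, 3.14, 3.14].

### API

Orientations are given as a unit quaternion [w, x, y, z].
In Python, from plant import r gives the robot as it stands.
- The arm moves only by the shell command python3 inch.py [FORCE], which reads ROWS from standard input. ROWS is a JSON object whose key "steps" holds a list of rows, 1 to 10 of them, each of 7 numbers: a rotation vector rx, ry, rz in normalised numbers (1 is pi/2 rad), then dx, dy, dz in a scale on which 1.0 is 0.8 m, then the finger opening in m; each row is the pose to reach, as a shift and turn from the pose commanded when the command began, along the tool's axes at that moment; what a row does not reach only later rows make up. A row lasts 1/10 s, in which the tool goes at most 0.05 m and 0.15 rad, less where a joint would pass 70% of its speed; a pose out of reach is approached as far as the arm can. The fingers move at their own pace and stop on an object; FORCE is the grip in N (left out, the last holds). Time passes only in rows, so rows that do not move let the fingers close. It prints the time, the measured TCP pose, the force, the opening and the grip force at its end. Input that does not fit is refused with a message, and nothing moves.
- r.get_state(): the state, without advancing time (a new reading comes with each control period).
- r.read_camera(name): name is "scene" or "side" or "wrist"; returns the picture (400x640x3 uint8, red, green, blue); there is no depth.
- r.camera_model(name): a dict with "camera_matrix" (3x3 intrinsics, pixels), "extrinsics" (4x4, takes a point from world to camera coordinates). Camera axes: x right, y down, z forward; pixel columns grow to the right and rows downward; lengths in m; the calibration is good to about 2 mm. The wrist camera is an equidistant fisheye: a pixel r from the principal point sees the ray r / f radians off the axis. A picture is of the moment at which its call begins: read the wrist's pose just before it. camera_model takes no time and is no camera call; for the wrist camera it gives the pose at the moment of the call.
- r.sign_off(): hands the job in; it is judged then, once.
The state is a dict: "time_s": time; "joint_pos": joint angles; "joint_vel": joint speeds; "joint_efforts": joint torques, N m; "ee_pos": TCP position; "ee_rot": TCP orientation; "ft_force": force on the tool from outside, world axes, zero at the start; "ft_torque": the same for the moment, N m; "grip_width": finger opening in m; "gripper_force": force on a finger pad.
Only numpy, scipy, OpenCV 4.12 (cv2) and the standard library are available. Lean on these libraries where they do the work, as an engineer would, in place of code of your own. Each camera call takes 0.05 s, during which the arm holds its last target. There are 200 camera calls.

### The job

The metal roasting drum is lying on the kitchen counter with its filling hatch turned away from the top. Roll it along the counter on its wheels, without lifting it and with the hatch still shut, until the hatch faces straight up, and let it come to rest; then pinch the hatch's two opposed buttons together so that the hatch springs open, and leave the drum lying still with the open hatch on top. Leave the other things on the counter where they are.

Things in the scene. Friction and masses are not known exactly. Their poses are not given: they have to be found in the camera images.
- shell: Drum: a metal barrel fixed on two wheels, 204 mm long, about 0.8 kg, lying level. Origin mid-drum on the axis, 66 mm above the counter. x: along the axis, away from the robot within 15 degrees; z: from the axis out through the hatch's middle line (up when the hatch is up). At the start the hatch faces sideways, either way, or down. A raised bar on each end face points to the hatch side.
- wheel (a point): Centre of the wheel at the robot's end, x = -96 mm in the drum's frame; its twin is at +96. Steel wheels, 132 mm across, 12 mm thick, carry the drum: they roll on the counter without slipping, 66 mm of travel per radian, and very easily: a push sets the drum rolling ahead for several cm unless it is slow (about 30 mm/s or less) at its end. Left at rest, it stays.
- band (a point): Point on the axis, x = 55 mm in the drum's frame, inside the bare part of the barrel (x = 35 to 75 mm): plain, polished, slippery round metal, 92 mm across, good for pushing, but for a 22 mm wide rib, 6.5 mm proud, along the side turned away from the hatch.
- catch (a point): Midway between the two buttons, at pinching height: x = -55, y = 0, z = 52 mm in the drum's frame, axes as the drum's. Buttons: upright grey plastic pads either side of the hatch's free end, each 24 mm long (x), 13 mm high (z = 45.5 to 58.5), outer faces 54 mm apart across y. Beside them the barrel falls away, 8 mm or more below their lower edges.
- hatch (a joint): Opening angle of the hatch, rad: 0 shut, 0.5 fully open. Metal plate in a 36 mm wide frame at x = -75 to 25 mm, top 53 mm from the axis when shut; hinged across the drum at x = 18 mm. Springs open by itself once both buttons are in, its free end rising some 40 mm between the fingers, and stays open when they are let go.
- button_l (a joint): Inward travel of the button on the drum's +y side, m: 0 free, 0.006 fully pressed; spring, 1.8 N at first and 6 N fully pressed. It lets go of the hatch from about 0.004.
- button_r (a joint): The same for the button on the -y side. Both must be in at once to free the hatch.
- bowl: Bystander: white bowl, 140 mm across, 60 mm high; origin under its centre.
- mug: Bystander: white mug, 80 mm across, 90 mm high; origin under its centre.
- jar: Bystander: glass jar, 80 mm across, 130 mm high; origin under its centre.
- tin: Bystander: food tin, 74 mm across, 110 mm high; origin under its centre.
- spatula: Bystander: spatula lying flat; origin on the counter under its middle.
- plate: Bystander: white plate, 160 mm across, 20 mm high; origin under its centre.

How it is judged:
By the outcome, as a careful person would: the job done as asked, in the order asked, and still so for the second after the job is handed in, with the robot touching nothing.
It also fails if it takes over 69 s, if anything falls off the work surface, if the arm or the gripper's body presses on something with over 40 N, if the wrist force passes 120 N, or if a joint passes its speed limit or range.

## Working session

There is one attempt and no reset: what is moved stays moved. The work goes in short steps, Python scripts to look and compute and a shell command to move; the robot and the scene stay as the last step left them, time stands still between calls to the robot, and variables do not carry over. Pictures are saved under pics/ and viewed, at most 10 in all, crops included, and the job is handed in when it is done.

```bash
ls; mkdir -p pics; python3 - <<'E'
from plant import r
import cv2,numpy as np
a=[r.read_camera(n) for n in("scene","side")]
for n,i in zip(("scene","side"),a): cv2.imwrite(f"pics/{n}0.png",i[:,:,::-1])
for n in("scene","side"):
    m=r.camera_model(n);print(np.round(m["camera_matrix"],1),np.round(m["extrinsics"],3))
print(r.get_state())
E
```

```text
inch.py
pics
plant.py
[[468.3   0.  326.1]
 [  0.  468.3 198.1]
 [  0.    0.    1. ]] [[-0.757  0.653  0.012  0.468]
 [ 0.391  0.467 -0.793 -0.157]
 [-0.524 -0.596 -0.609  1.94 ]
 [ 0.     0.     0.     1.   ]]
[[513.7   0.  312.1]
 [  0.  513.7 199.9]
 [  0.    0.    1. ]] [[-0.937 -0.348 -0.004  0.563]
 [-0.264  0.717 -0.646  0.22 ]
 [ 0.227 -0.604 -0.764  1.502]
 [ 0.     0.     0.     1.   ]]
{'time_s': 0.1, 'joint_pos': array([-1.34310146e+00,  2.21121693e-01,  1.52751759e+00, -2.81286397e-05,
        1.39469550e+00, -1.26074210e-01]), 'joint_vel': array([ 0.00035043, -0.00315879, -0.00162824,  0.00132474, -0.00024287,
        0.00116047]), 'joint_efforts': array([ 7.42034063e-04, -4.98243999e+01, -3.90547657e+01, -2.39511191e-04,
        5.68568023e-03,  8.50331539e-08]), 'ee_pos': array([ 0.21639234, -0.58572359,  0.21241345]), 'ee_rot': array([-8.69238717e-04,  9.84395867e-01,  1.75965955e-01, -5.80668971e-05]), 'ft_force': array([0.03767121, 0.54555363, 0.37416811]), 'ft_torque': array([-0.01832227,  0.00108329, -0.02268062]), 'gripper_force': 0.0, 'grip_width': 0.08539502721491495}
```

View pics/scene0.png

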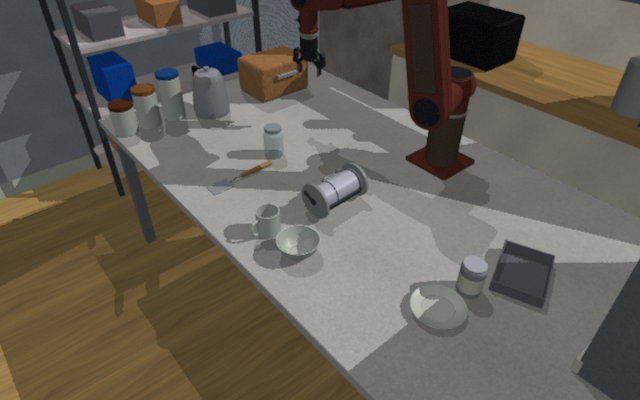

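View pics/side0.png

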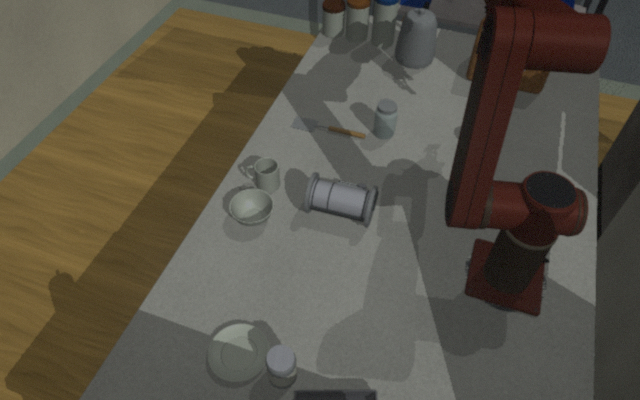

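The scene view has the drum at about (336,190), with the jar (273,140), spatula, mug and bowl around it. The side view has the drum at about (341,198). I'll enlarge both to read the hatch direction.

```bash
python3 - <<'E'
import cv2,numpy as np
a=cv2.imread("pics/scene0.png")[155:225,290:380];b=cv2.imread("pics/side0.png")[165:235,295:385]
f=lambda i:cv2.convertScaleAbs(cv2.resize(i,None,fx=8,fy=8,interpolation=cv2.INTER_CUBIC),alpha=1.3)
o=np.hstack([f(a)[:,:],f(b)]);o=cv2.resize(o,(800,311));
o=np.vstack([cv2.resize(f(a),(386,300)),cv2.resize(f(b),(386,300))])
cv2.imwrite("pics/z0.png",o)
E
```

```text
(no output)
```

View pics/z0.png

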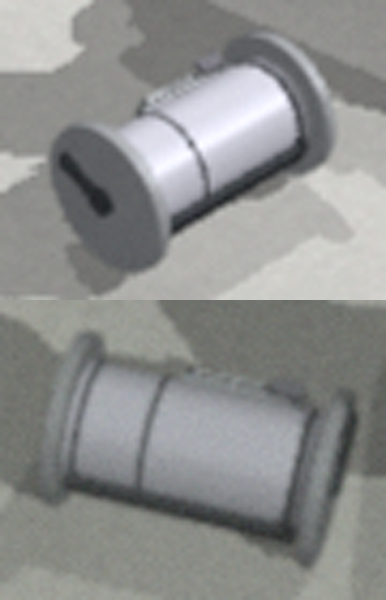

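The hatch and buttons are on the upper-left edge in the scene view and the top edge in the side view, so on the −y side. The drum has to roll towards +y. Next I'll fit a wheel model to hand-picked rim pixels in both views.

```bash
cat > h.py <<'E'
import numpy as np,cv2
from plant import r
from scipy.spatial.transform import Rotation as R
def proj(n,P,m=None):
    m=m or r.camera_model(n);K=m["camera_matrix"];E=m["extrinsics"]
    p=np.atleast_2d(P)@E[:3,:3].T+E[:3,3]
    if n=="wrist":
        rr=np.hypot(p[:,0],p[:,1]);th=np.arctan2(rr,p[:,2]);s=th/np.maximum(rr,1e-9)
        q=p[:,:2]*s[:,None]
    else: q=p[:,:2]/p[:,2:]
    return q*[K[0,0],K[1,1]]+K[:2,2]
def ray(n,uv,m=None):
    m=m or r.camera_model(n);K=m["camera_matrix"];E=m["extrinsics"]
    q=(np.array(uv,float)-K[:2,2])/[K[0,0],K[1,1]]
    if n=="wrist":
        t=np.linalg.norm(q);d=np.r_[q/t*np.sin(t),np.cos(t)]
    else: d=np.r_[q,1]
    return -E[:3,:3].T@E[:3,3],E[:3,:3].T@d
def atz(n,uv,z,m=None):
    c,d=ray(n,uv,m);return c+d*(z-c[2])/d[2]
E
python3 - <<'E'
from h import *
from scipy.optimize import least_squares
s=386/90
# silhouette extremes (crop px) : far wheel & near wheel, scene / side
def ext(n,x,y,w):
    a=np.linspace(0,2*np.pi,200);c,sn=np.cos(w),np.sin(w);o=[]
    for L in((.09,.102),(-.09,-.102)):
        q=np.vstack([proj(n,np.c_[x+c*l-sn*.066*np.cos(a),y+sn*l+c*.066*np.cos(a),.066+.066*np.sin(a)]) for l in L])
        o+=[q[:,0].min(),q[:,0].max(),q[:,1].min(),q[:,1].max()]
    return np.array(o)
sc=np.array([50,172,122,272,222,336,32,172])/s+np.array([290,290,155,155]*2)
sd=np.array([45,105,30,205,293,356,88,268])/s+np.array([295,295,165,165]*2)
f=lambda p:np.r_[ext("scene",*p)-sc,ext("side",*p)-sd]
k=least_squares(f,[.55,-.05,0],x_scale=[.1,.1,.1],loss="soft_l1");print(k.x,np.round(k.fun,1))
for nm,a,b,z in [("jar",(273,156),(386,136),0),("mug",(267,236),(266,190),0),("bowl",(298,252),(250,215),0.02),("tin",(471,292),(282,384),0),("plate",(438,306),(238,352),.01),("spat",(240,180),(335,130),0)]:
    print(nm,np.round(atz("scene",a,z),3),np.round(atz("side",b,z),3))
print(r.tips_ahead,[np.round(r.camera_model("wrist")[k],3) for k in("camera_matrix","extrinsics")])
E
```

```text
[ 0.52494729 -0.05661951  0.04446489] [ 0.1  0.2 -1.1  0.5 -1.1  0.8 -0.9  1.1 -2.1  0.3 -0.5  0.2  0.3  0.1
 -0.3  0.2]
jar [ 0.508 -0.466  0.   ] [ 0.481 -0.457  0.   ]
mug [ 0.813 -0.075  0.   ] [ 0.788 -0.063  0.   ]
bowl [0.794 0.068 0.02 ] [0.785 0.067 0.02 ]
tin [0.496 0.511 0.   ] [0.488 0.522 0.   ]
plate [0.62  0.485 0.01 ] [0.626 0.487 0.01 ]
spat [ 0.707 -0.406  0.   ] [ 0.667 -0.424  0.   ]
0.008 [array([[309.707,   0.   , 315.423],
       [  0.   , 309.707, 195.535],
       [  0.   ,   0.   ,   1.   ]]), array([[ 0.346, -0.938, -0.001, -0.624],
       [-0.895, -0.33 ,  0.302, -0.039],
       [-0.283, -0.103, -0.953,  0.379],
       [ 0.   ,  0.   ,  0.   ,  1.   ]])]
```

The manual's scale: shifts go in shares of 0.8 m and turns go in shares of pi/2 rad. Converting my numbers, 0.46 m / 0.8 = 0.575, -0.24 m / 0.8 = -0.3, 0.31 rad / 1.5708 = 0.1974.

```bash
echo '{"steps":[[0, 0, 0.0955, 0.2875, -0.15, 0.025, 0.085], [0, 0, 0.1974, 0.575, -0.3, 0, 0.085], [0, 0, 0.1974, 0.575, -0.3, 0, 0.0], [0, 0, 0.1974, 0.575, -0.3, 0, 0.0], [0, 0, 0.1974, 0.575, -0.3, 0, 0.0], [0, 0, 0.1974, 0.575, -0.3, 0, 0.0], [0, 0, 0.1974, 0.575, -0.3, 0, 0.0], [0, 0, 0.1974, 0.575, -0.3, 0, 0.0], [0, 0, 0.1974, 0.575, -0.3, 0, 0.0], [0, 0, 0.1974, 0.575, -0.3, 0, 0.0]]}' | python3 inch.py 30
python3 - <<'E'
from h import *
import pickle
m=r.camera_model("wrist");i=r.read_camera("wrist");s=r.get_state()
print(s["ee_pos"],R.from_quat(np.roll(s["ee_rot"],-1)).as_matrix().round(3),s["grip_width"])
pickle.dump((m,i),open("w1.pkl","wb"));cv2.imwrite("pics/w1.png",i[:,:,::-1])
E
```

```text
time_s: 1.1
ee_pos: [0.5523, -0.2147, 0.2129]
ee_rot: [-0.0, 1.0, 0.022, -0.0]
ft_force: [0.5, -0.8, 1.0]
grip_width: -0.0003
gripper_force: 0.0
[ 0.55659868 -0.20841882  0.21300821] [[ 0.999  0.048  0.003]
 [ 0.048 -0.999  0.004]
 [ 0.003 -0.004 -1.   ]] 0.0004384898327850671
```

View pics/w1.png

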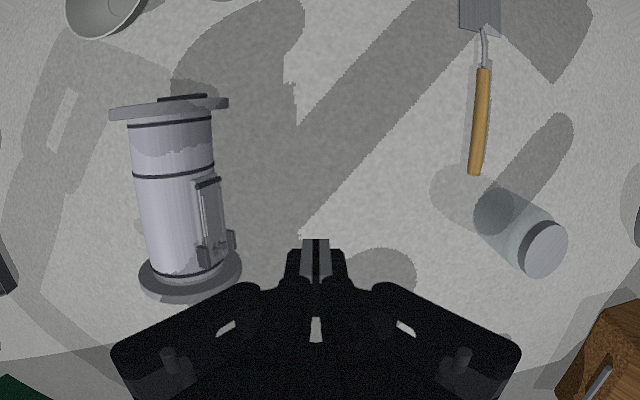

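The wrist view shows the drum with its hatch facing −y (right). The buttons are near (233,240) and (206,255), and the frame's far end is near (208,182). I'll enlarge it for the angle.

```bash
python3 - <<'E'
import cv2
i=cv2.imread("pics/w1.png")[85:305,100:250]
cv2.imwrite("pics/w1z.png",cv2.convertScaleAbs(cv2.resize(i,None,fx=2.7,fy=2.7,interpolation=cv2.INTER_CUBIC),alpha=1.4))
E
```

```text
(no output)
```

View pics/w1z.png

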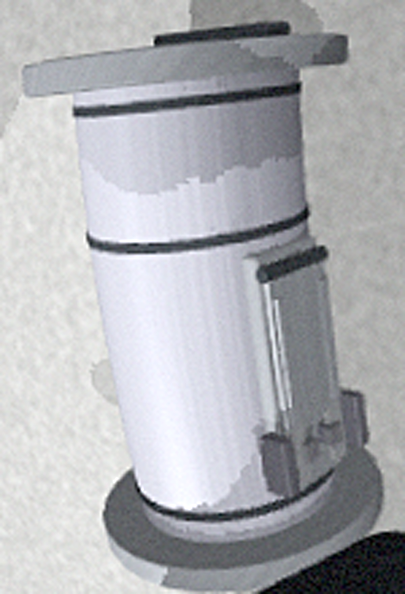

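```bash
cat >> h.py <<'E'
from scipy.optimize import least_squares
def drum(p,P):
    x,y,w,ph=p
    return (R.from_euler("z",w)*R.from_euler("x",ph)).apply(P)+[x,y,.066]
def wheelx(n,p,m,sides=(1,-1)):
    a=np.linspace(0,2*np.pi,240);o=[]
    for s in sides:
        q=np.vstack([proj(n,drum(p,np.c_[0*a+l*s,.066*np.cos(a),.066*np.sin(a)]),m) for l in(.09,.102)])
        o+=[q[:,0].min(),q[:,0].max(),q[:,1].min(),q[:,1].max()]
    return np.array(o)
E
python3 - <<'E'
from h import *
import pickle
m,_=pickle.load(open("w1.pkl","rb"))
c=lambda u,v:np.array([u,v])/2.7+[100,85]
pts=np.array([[-.055,.0235,.052],[-.055,-.0235,.052],[.018,.018,.054],[.018,-.018,.054]])
obs=np.array([c(278,461),c(354,420),c(260,272),c(326,250)])
we=np.array([22,349,0,0,104,383,0,590])/2.7+np.array([100,100,85,85]*2)
k=[0,1,4,5,7]
f=lambda p:np.r_[(wheelx("wrist",p,m)-we)[k],(proj("wrist",drum(p,pts),m)-obs).ravel()]
s=least_squares(f,[.525,-.057,.044,1.5],loss="soft_l1");print(s.x,np.degrees(s.x[3]),np.round(s.fun,1))
E
```

```text
[ 0.52803707 -0.06186281  0.05479064  1.14079041] 65.36247553277414 [-0.5  0.3 -0.4  1.7  0.6 -1.1  0.7 -0.9 -1.6  0.5  0.3  0.6 -0.5]
```

Scaled: 0.147 m / 0.8 = 0.1838, 0.1 m / 0.8 = 0.125.

```bash
echo '{"steps":[[0, 0, 0, 0.03, -0.05, 0.0625, 0], [0, 0, 0, 0.03, -0.0788, 0.125, 0], [0, 0, 0, 0.03, -0.0788, 0.1838, 0], [0, 0, 0, 0.03, -0.0788, 0.1838, 0], [0, 0, 0, 0.03, -0.0788, 0.1838, 0], [0, 0, 0, 0.03, -0.0788, 0.1838, 0]]}' | python3 inch.py
echo '{"steps":[[0, 0, 0, 0, -0.005, 0, 0], [0, 0, 0, 0, -0.01, 0, 0], [0, 0, 0, 0, -0.0138, 0, 0], [0, 0, 0, 0, -0.0175, 0, 0], [0, 0, 0, 0, -0.0206, 0, 0], [0, 0, 0, 0, -0.0238, 0, 0], [0, 0, 0, 0, -0.0269, 0, 0], [0, 0, 0, 0, -0.03, 0, 0], [0, 0, 0, 0, -0.0331, 0, 0], [0, 0, 0, 0, -0.0363, 0, 0]]}' | python3 inch.py
echo '{"steps":[[0, 0, 0, 0, -0.0031, 0, 0], [0, 0, 0, 0, -0.0063, 0, 0], [0, 0, 0, 0, -0.0094, 0, 0], [0, 0, 0, 0, -0.0125, 0, 0], [0, 0, 0, 0, -0.0156, 0, 0], [0, 0, 0, 0, -0.0188, 0, 0], [0, 0, 0, 0, -0.0219, 0, 0], [0, 0, 0, 0, -0.025, 0, 0], [0, 0, 0, 0, -0.0275, 0, 0], [0, 0, 0, 0, -0.0275, 0, 0]]}' | python3 inch.py
python3 - <<'E'
from h import *
import pickle
m=r.camera_model("wrist");i=r.read_camera("wrist");pickle.dump((m,i),open("w2.pkl","wb"))
j=r.read_camera("scene");cv2.imwrite("pics/s2.png",j[:,:,::-1])
z=cv2.resize(j[150:230,280:400,::-1],(480,320),interpolation=2)
o=np.vstack([z,cv2.resize(i[85:305,:300,::-1],(480,270))]);cv2.imwrite("pics/z2.png",o)
E
```

```text
time_s: 1.75
ee_pos: [0.5728, -0.1529, 0.0666]
ee_rot: [0.0, 1.0, 0.022, -0.0]
ft_force: [0.1, -0.0, -0.6]
grip_width: 0.0001
gripper_force: 0.0
time_s: 2.75
ee_pos: [0.5714, -0.1234, 0.0662]
ee_rot: [-0.0, 1.0, 0.022, -0.0]
ft_force: [-0.3, 0.6, -0.4]
grip_width: -0.0002
gripper_force: 0.0
time_s: 3.75
ee_pos: [0.5704, -0.1013, 0.0662]
ee_rot: [-0.0, 1.0, 0.022, -0.0]
ft_force: [-0.4, 0.1, -0.7]
grip_width: -0.0001
gripper_force: 0.0
```

View pics/z2.png

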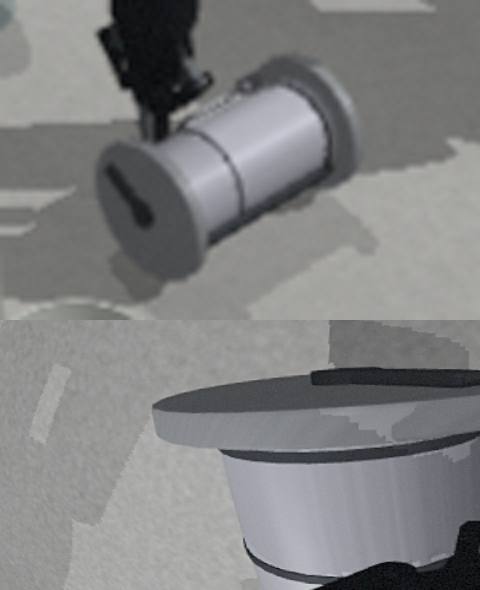

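```bash
python3 - <<'E'
from h import *
import pickle
m,_=pickle.load(open("w2.pkl","rb"))
for y in(-.062,-.058,-.054,-.05,-.046,-.042,-.038):print(y,wheelx("wrist",[.527,y,.05,0],m,(1,))[0],wheelx("scene",[.527,y,.05,0],None,(1,))[:2])
for t in (1.14,1.0,.9,.8):
    p=[.527,-.06+.066*(1.14-t),.05,t];print(t,proj("scene",drum(p,np.array([[.102,0,0],[.102,0,.05]]))).round(1).tolist())
E
```

```text
-0.062 110.13851894013646 [300.39942117 329.00191271]
-0.058 103.78398089321811 [301.10937475 329.78597531]
-0.054 97.56687956443622 [301.82139723 330.5724217 ]
-0.05 91.50130277478829 [302.53549766 331.36126278]
-0.046 85.59362266581937 [303.25168515 332.1525095 ]
-0.042 79.84281237275695 [303.96967676 332.94617287]
-0.038 74.2271697059229 [304.68958633 333.74226399]
1.14 [[313.5, 201.4], [304.6, 190.6]]
1.0 [[315.2, 202.6], [306.9, 190.9]]
0.9 [[316.4, 203.5], [308.6, 191.2]]
0.8 [[317.7, 204.5], [310.5, 191.6]]
```

Scaled: -0.0245 m / 0.8 = -0.0306, -0.017 m / 0.8 = -0.0213.

```bash
echo '{"steps":[[0, 0, 0, 0, -0.0025, 0, 0], [0, 0, 0, 0, -0.0056, 0, 0], [0, 0, 0, 0, -0.0088, 0, 0], [0, 0, 0, 0, -0.0119, 0, 0], [0, 0, 0, 0, -0.015, 0, 0], [0, 0, 0, 0, -0.0181, 0, 0], [0, 0, 0, 0, -0.0213, 0, 0], [0, 0, 0, 0, -0.0244, 0, 0], [0, 0, 0, 0, -0.0275, 0, 0], [0, 0, 0, 0, -0.0306, 0, 0]]}' | python3 inch.py
echo '{"steps":[[0, 0, 0, 0, -0.0031, 0, 0], [0, 0, 0, 0, -0.0063, 0, 0], [0, 0, 0, 0, -0.0094, 0, 0], [0, 0, 0, 0, -0.0125, 0, 0], [0, 0, 0, 0, -0.0156, 0, 0], [0, 0, 0, 0, -0.0188, 0, 0], [0, 0, 0, 0, -0.0219, 0, 0], [0, 0, 0, 0, -0.025, 0, 0], [0, 0, 0, 0, -0.0269, 0, 0], [0, 0, 0, 0, -0.0269, 0, 0]]}' | python3 inch.py
python3 - <<'E'
from h import *
import pickle
m=r.camera_model("wrist");i=r.read_camera("wrist");pickle.dump((m,i),open("w3.pkl","wb"))
j=r.read_camera("scene")
z=cv2.resize(j[150:230,280:400,::-1],(600,400),interpolation=2)
w=cv2.resize(i[85:285,:300,::-1],(300,200))
o=np.vstack([z,np.hstack([w,w*0])]);cv2.imwrite("pics/z3.png",o)
E
```

```text
time_s: 4.85
ee_pos: [0.5693, -0.0769, 0.0662]
ee_rot: [-0.0, 1.0, 0.022, -0.0]
ft_force: [0.1, 0.8, -0.7]
grip_width: -0.0003
gripper_force: 0.1
time_s: 5.85
ee_pos: [0.5684, -0.0554, 0.0662]
ee_rot: [-0.0, 1.0, 0.022, -0.0]
ft_force: [-0.7, 0.3, 0.2]
grip_width: 0.0003
gripper_force: 0.0
```

View pics/z3.png

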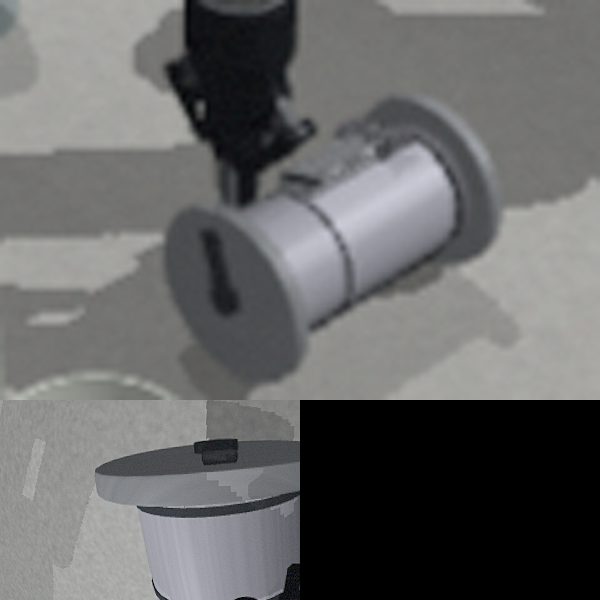

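```bash
python3 - <<'E'
from h import *
import pickle
m,_=pickle.load(open("w3.pkl","rb"))
for y in(-.02,-.016,-.012,-.008,-.004,0,.004):print(y,wheelx("wrist",[.5255,y,.05,0],m,(1,)).round(1),wheelx("scene",[.525,y,.05,0],None,(1,)).round(1))
for t in (.5,.4,.3,.2,.1,0):
    p=[.525,.0155-.066*t,.05,t];q=proj("scene",drum(p,np.array([[.103,0,0],[.103,0,.05]])));d=q[1]-q[0]
    print(t,q.round(1).tolist(),np.degrees(np.arctan2(d[0],-d[1])),proj("wrist",drum(p,np.array([[.103,0,0.045]])),m).round(1))
E
```

```text
-0.02 [116.4 371.7 122.1 189.1] [308.4 337.8 187.4 224.3]
-0.016 [109.9 363.7 122.  188.7] [309.1 338.6 187.9 224.9]
-0.012 [103.5 355.6 121.8 188.3] [309.9 339.4 188.4 225.4]
-0.008 [ 97.3 347.6 121.7 187.9] [310.6 340.2 189.  226. ]
-0.004 [ 91.2 339.6 121.5 187.5] [311.3 341.1 189.5 226.6]
0 [ 85.3 331.7 121.4 187.1] [312.1 341.9 190.1 227.2]
0.004 [ 79.6 323.9 121.3 186.8] [312.8 342.7 190.6 227.8]
0.5 [[321.8, 207.2], [316.9, 193.6]] -19.634344547905787 [[268.  138.8]]
0.4 [[323.0, 208.1], [319.1, 194.6]] -16.16491569885953 [[240.6 139.5]]
0.3 [[324.3, 209.1], [321.4, 195.8]] -12.444672106001743 [[213.4 140.3]]
0.2 [[325.6, 210.0], [323.7, 197.1]] -8.39524782153962 [[187.2 141.2]]
0.1 [[326.9, 211.0], [326.0, 198.5]] -3.9236253409943087 [[162.6 142.2]]
0 [[328.2, 211.9], [328.4, 200.1]] 1.0802828912368179 [[140.1 143.2]]
```

Scaled: -0.018 m / 0.8 = -0.0225, -0.0155 m / 0.8 = -0.0194.

```bash
echo '{"steps":[[0, 0, 0, 0, -0.0025, 0, 0], [0, 0, 0, 0, -0.0056, 0, 0], [0, 0, 0, 0, -0.0088, 0, 0], [0, 0, 0, 0, -0.0119, 0, 0], [0, 0, 0, 0, -0.015, 0, 0], [0, 0, 0, 0, -0.0175, 0, 0], [0, 0, 0, 0, -0.0194, 0, 0], [0, 0, 0, 0, -0.0213, 0, 0], [0, 0, 0, 0, -0.0225, 0, 0], [0, 0, 0, 0, -0.0225, 0, 0]]}' | python3 inch.py
echo '{"steps":[[0, 0, 0, 0, 0.0625, 0, 0], [0, 0, 0, 0, 0.0875, -0.0625, 0], [0, 0, 0, 0, 0.0875, -0.125, 0.08], [0, 0, 0, -0.075, 0.025, -0.175, 0.08], [0, 0, 0, -0.125, 0, -0.175, 0.08], [0, 0, 0, -0.125, 0, -0.175, 0.08], [0, 0, 0, -0.125, 0, -0.175, 0.08], [0, 0, 0, -0.125, 0, -0.175, 0.08]]}' | python3 inch.py
python3 - <<'E'
from h import *
import pickle
m=r.camera_model("wrist");i=r.read_camera("wrist");pickle.dump((m,i),open("w4.pkl","wb"))
print(r.get_state()["ee_pos"])
j=r.read_camera("scene");cv2.imwrite("pics/s4.png",j[:,:,::-1])
z=cv2.resize(j[165:235,300:405,::-1],(450,300),interpolation=2)
q=proj("wrist",[[.52,.01,.066]],m)[0];u,v=int(q[0])-130,max(int(q[1])-110,0);print(q,u,v)
w=cv2.resize(i[0:260,200:440,::-1],None,fx=1.15,fy=1.15)
o=np.zeros((600,800,3),np.uint8);o[:300,:450]=z;o[300:300+299,:276]=w[:299];np.copyto(o,o)
w2=cv2.resize(i[0:260,180:340,::-1],(349,568));o[:568,451:800]=w2
cv2.imwrite("pics/z4.png",o)
E
```

```text
time_s: 6.95
ee_pos: [0.5676, -0.0376, 0.0662]
ee_rot: [-0.0, 1.0, 0.022, -0.0]
ft_force: [-0.3, -0.4, 0.2]
grip_width: -0.0
gripper_force: 0.0
time_s: 7.75
ee_pos: [0.468, -0.0421, 0.2069]
ee_rot: [0.0, 1.0, 0.022, 0.001]
ft_force: [0.3, -0.4, 0.3]
grip_width: 0.0801
gripper_force: 0.0
[ 0.46826774 -0.04238324  0.20651625]
[264.40374739 124.21054997] 134 14
```

View pics/z4.png

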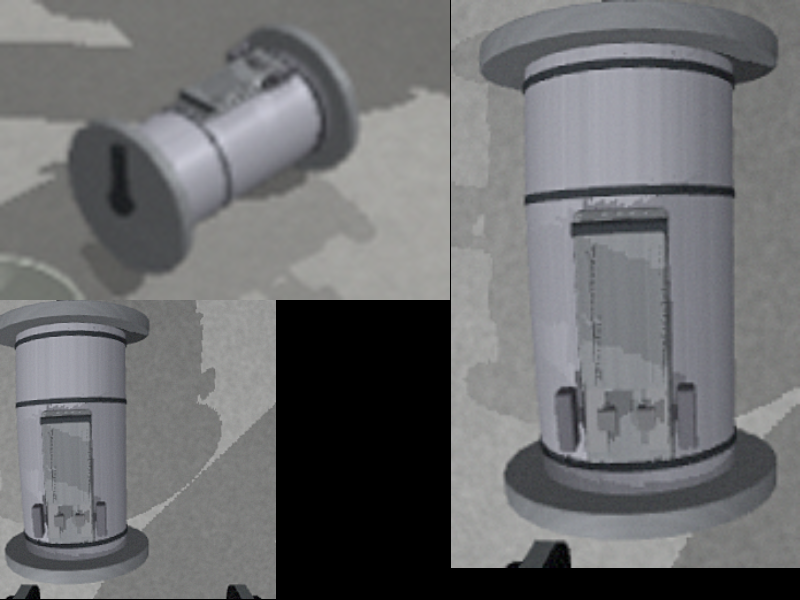

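```bash
python3 - <<'E'
from h import *
import pickle
m,_=pickle.load(open("w4.pkl","rb"))
c=lambda u,v:np.array([180+(u-451)/2.181,v/2.185])
pts=np.array([[-.055,.0235,.052],[-.055,-.0235,.052],[.018,.018,.053],[.018,-.018,.053]])
obs=np.array([c(568,420),c(687,416),c(572,228),c(666,226)])
we=np.r_[c(480,0)[0],c(778,0)[0],0,0,c(505,0)[0],c(777,0)[0],0,c(0,539)[1]];k=[0,1,4,5,7]
f=lambda p:np.r_[(wheelx("wrist",p,m)-we)[k],(proj("wrist",drum(p,pts),m)-obs).ravel()]
s=least_squares(f,[.525,.012,.05,.05]);print(s.x,np.degrees(s.x[3]),np.round(s.fun,1))
p=s.x;q=proj("scene",drum(p,np.array([[.103,0,0],[.103,0,.05]])));d=q[1]-q[0]
print("bar model",np.degrees(np.arctan2(d[0],-d[1])),"meas",np.degrees(np.arctan2(119-123,207-148)))
C=drum(p,np.array([[-.055,0,.052]]))[0];print("catch",C)
for ph in(0,.05,.1): 
    q=proj("scene",drum([*p[:3],ph],np.array([[.103,0,0],[.103,0,.05]])));d=q[1]-q[0];print(ph,np.degrees(np.arctan2(d[0],-d[1])))
# two-view check of button heights: same pixels vs scene zoom not resolved; wrist w1 fit gave consistent radius
E
```

```text
[0.52255182 0.01156499 0.04918756 0.08352665] 4.785724742829305 [-0.6  0.6 -1.   0.9  1.3 -0.1 -0.5  0.  -0.4 -0.7  0.5  0.7 -0.6]
bar model -3.064059411675184 meas -3.878524502847706
catch [0.46783164 0.00452768 0.11781871]
0 1.0559080416572124
0.05 -1.4561245232649846
0.1 -3.8332032330661683
```

The buttons are at panel pixels (568,420) and (687,416), which puts the hatch about 5° short of straight up. It needs a further nudge of about 6 mm.

Scaled: 0.14 m / 0.8 = 0.175, 0.045 m / 0.8 = 0.0563.

```bash
echo '{"steps":[[0, 0, 0, 0, 0, 0, 0], [0, 0, 0, 0.0625, 0.0563, 0, 0], [0, 0, 0, 0.125, 0.0563, 0, 0], [0, 0, 0, 0.125, 0.0563, 0.0625, 0], [0, 0, 0, 0.125, 0.0563, 0.125, 0], [0, 0, 0, 0.125, 0.0563, 0.175, 0], [0, 0, 0, 0.125, 0.025, 0.175, 0], [0, 0, 0, 0.125, 0.01, 0.175, 0], [0, 0, 0, 0.125, 0.0038, 0.175, 0], [0, 0, 0, 0.125, 0.0025, 0.175, 0]]}' | python3 inch.py
echo '{"steps":[[0, 0, 0, 0, -0.0013, 0, 0], [0, 0, 0, 0, -0.0025, 0, 0], [0, 0, 0, 0, -0.0044, 0, 0], [0, 0, 0, 0, -0.0063, 0, 0], [0, 0, 0, 0, -0.0081, 0, 0], [0, 0, 0, 0, -0.0094, 0, 0], [0, 0, 0, 0, -0.01, 0, 0], [0, 0, 0, 0, -0.01, 0, 0]]}' | python3 inch.py
echo '{"steps":[[0, 0, 0, 0, 0.0625, 0, 0], [0, 0, 0, 0, 0.0875, -0.0625, 0], [0, 0, 0, 0, 0.0875, -0.125, 0.085], [0, 0, 0, -0.075, 0.025, -0.175, 0.085], [0, 0, 0, -0.125, -0.0375, -0.175, 0.085], [0, 0, 0, -0.125, -0.0375, -0.175, 0.085], [0, 0, 0, -0.125, -0.0375, -0.175, 0.085], [0, 0, 0, -0.125, -0.0375, -0.175, 0.085], [0, 0, 0, -0.125, -0.0375, -0.175, 0.085]]}' | python3 inch.py
python3 - <<'E'
from h import *
import pickle
m=r.camera_model("wrist");i=r.read_camera("wrist");pickle.dump((m,i),open("w5.pkl","wb"))
print(r.get_state()["ee_pos"])
j=r.read_camera("scene");cv2.imwrite("pics/s5.png",j[:,:,::-1])
o=np.zeros((600,800,3),np.uint8);o[:300,:450]=cv2.resize(j[165:235,300:405,::-1],(450,300),interpolation=2)
o[:568,451:800]=cv2.resize(i[0:260,230:390,::-1],(349,568),interpolation=2)
cv2.imwrite("pics/z5.png",o)
E
```

```text
time_s: 8.85
ee_pos: [0.5691, -0.0397, 0.0675]
ee_rot: [0.0, 1.0, 0.022, 0.001]
ft_force: [0.5, -0.0, 0.2]
grip_width: 0.0002
gripper_force: 0.0
time_s: 9.65
ee_pos: [0.5673, -0.0316, 0.0661]
ee_rot: [-0.0, 1.0, 0.022, -0.0]
ft_force: [0.0, 0.3, -0.3]
grip_width: -0.0001
gripper_force: 0.0
time_s: 10.55
ee_pos: [0.4667, -0.0066, 0.2063]
ee_rot: [0.0, 1.0, 0.022, 0.0]
ft_force: [-0.6, 0.1, 0.5]
grip_width: 0.0853
gripper_force: 0.0
[ 0.46673759 -0.00679337  0.2060275 ]
```

View pics/z5.png

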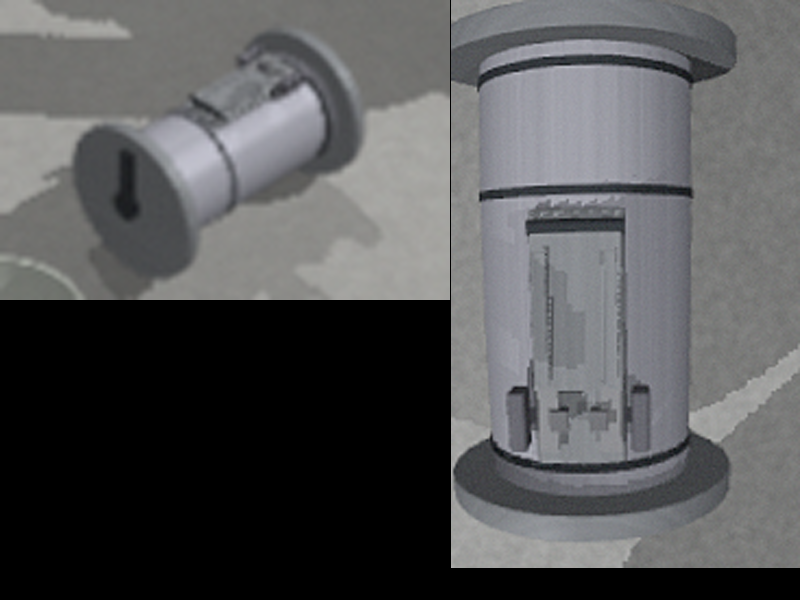

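The hatch now faces up: the bar in the scene panel is vertical, from (127,152) to (126,212). The buttons are at panel pixels (518,419) and (641,418).

```bash
python3 - <<'E'
from h import *
import pickle
m,_=pickle.load(open("w5.pkl","rb"))
m1,_=pickle.load(open("w4.pkl","rb"))
c=lambda u,v:np.array([230+(u-451)/2.181,v/2.185])
pts=np.array([[-.055,.0235,.052],[-.055,-.0235,.052],[.018,.018,.053],[.018,-.018,.053]])
obs=np.array([c(519,419),c(641,418),c(526,227),c(624,226)])
we=np.r_[0,c(737,0)[0],0,0,c(453,0)[0],c(730,0)[0],0,c(0,539)[1]];k=[1,4,5,7]
f=lambda p:np.r_[(wheelx("wrist",p,m)-we)[k],(proj("wrist",drum(p,pts),m)-obs).ravel()]
s=least_squares(f,[.525,.017,.05,.05]);print(s.x,np.degrees(s.x[3]),np.round(s.fun,1))
p=s.x;C=drum(p,pts[:2]).mean(0);print("catch",C)
q=proj("scene",drum(p,np.array([[.103,0,0],[.103,0,.05]])));d=q[1]-q[0];print("bar",np.degrees(np.arctan2(d[0],-d[1])),"meas ~1")
st=r.get_state();T=R.from_quat(np.roll(st["ee_rot"],-1));print("tool delta",T.inv().apply(C-st["ee_pos"]),"drum yaw",p[2],"tool yaw",2*np.arctan2(st["ee_rot"][2],st["ee_rot"][1]))
E
```

```text
[ 0.52233801  0.01835178  0.04886929 -0.00344323] -0.1972827222310608 [ 0.  -0.6  0.5  2.2  0.2 -0.5 -0.2 -0.3 -0.2 -0.2  0.2 -0.8]
catch [0.46739492 0.01584387 0.11799969]
bar 1.3693669070676735 meas ~1
tool delta [ 0.00176144 -0.02266253  0.08783062] drum yaw 0.04886928963644665 tool yaw 0.04282768388055951
```

Scaled: 0.092 m / 0.8 = 0.115, 0.085 m / 0.8 = 0.1063, -0.006 rad / 1.5708 = -0.0038.

```bash
echo '{"steps":[[0, 0, -0.0038, 0.0025, -0.0284, 0, 0.085], [0, 0, -0.0038, 0.0025, -0.0284, 0.05, 0.085], [0, 0, -0.0038, 0.0025, -0.0284, 0.0875, 0.085], [0, 0, -0.0038, 0.0025, -0.0284, 0.1063, 0.085], [0, 0, -0.0038, 0.0025, -0.0284, 0.115, 0.085], [0, 0, -0.0038, 0.0025, -0.0284, 0.115, 0.085], [0, 0, -0.0038, 0.0025, -0.0284, 0.115, 0.07], [0, 0, -0.0038, 0.0025, -0.0284, 0.115, 0.06]]}' | python3 inch.py 20
echo '{"steps":[[0, 0, 0, 0, 0, 0, 0.054], [0, 0, 0, 0, 0, 0, 0.050], [0, 0, 0, 0, 0, 0, 0.047], [0, 0, 0, 0, 0, 0, 0.044], [0, 0, 0, 0, 0, 0, 0.042], [0, 0, 0, 0, 0, 0, 0.042], [0, 0, 0, 0, 0, 0, 0.041], [0, 0, 0, 0, 0, 0, 0.041]]}' | python3 inch.py 20
python3 - <<'E'
from h import *
i=r.read_camera("scene");j=r.read_camera("side")
cv2.imwrite("pics/s6.png",i[:,:,::-1]);cv2.imwrite("pics/d6.png",j[:,:,::-1]);print(r.get_state()["ft_force"])
E
```

```text
time_s: 11.45
ee_pos: [0.4683, 0.0163, 0.1155]
ee_rot: [0.0, 1.0, 0.025, 0.001]
ft_force: [0.7, 0.2, -0.7]
grip_width: 0.0601
gripper_force: 0.0
time_s: 12.25
ee_pos: [0.4671, 0.0166, 0.1142]
ee_rot: [-0.0, 1.0, 0.025, -0.0]
ft_force: [-0.0, -0.9, -0.1]
grip_width: 0.0411
gripper_force: 0.0
[ 0.49343827  0.68387335 -0.2489992 ]
```

The grip reads no pad force, so the pads may have missed the buttons. I'll reopen, go a few mm lower and pinch again, watching the force.

Scaled: 0.004 m / 0.8 = 0.005, 0.002 m / 0.8 = 0.0025.

```bash
echo '{"steps":[[0, 0, 0, 0, 0, 0, 0.064], [0, 0, 0, 0, 0, 0, 0.064], [0, 0, 0, 0, 0, 0.0025, 0.064], [0, 0, 0, 0, 0, 0.005, 0.064], [0, 0, 0, 0, 0, 0.005, 0.06], [0, 0, 0, 0, 0, 0.005, 0.056]]}' | python3 inch.py 20
for i in 1; do echo '{"steps":[[0, 0, 0, 0, 0, 0, 0.052], [0, 0, 0, 0, 0, 0, 0.050]]}' | python3 inch.py; echo '{"steps":[[0, 0, 0, 0, 0, 0, 0.047], [0, 0, 0, 0, 0, 0, 0.046]]}' | python3 inch.py;echo '{"steps":[[0, 0, 0, 0, 0, 0, 0.042], [0, 0, 0, 0, 0, 0, 0.042]]}' | python3 inch.py;echo '{"steps":[[0, 0, 0, 0, 0, 0, 0.038], [0, 0, 0, 0, 0, 0, 0.038], [0, 0, 0, 0, 0, 0, 0.038]]}' | python3 inch.py;done
```

```text
time_s: 12.95
ee_pos: [0.4671, 0.0166, 0.1101]
ee_rot: [-0.0, 1.0, 0.025, -0.0]
ft_force: [0.4, -0.8, -0.1]
grip_width: 0.056
gripper_force: 0.0
time_s: 13.15
ee_pos: [0.4672, 0.0166, 0.1103]
ee_rot: [-0.0, 1.0, 0.025, 0.0]
ft_force: [-0.3, -0.4, -0.4]
grip_width: 0.0498
gripper_force: 0.0
time_s: 13.35
ee_pos: [0.4672, 0.0166, 0.1103]
ee_rot: [0.0, 1.0, 0.025, 0.0]
ft_force: [0.3, -0.3, -0.3]
grip_width: 0.0458
gripper_force: 0.0
time_s: 13.55
ee_pos: [0.4672, 0.0166, 0.1102]
ee_rot: [-0.0, 1.0, 0.025, -0.0]
ft_force: [-0.1, -0.2, 0.2]
grip_width: 0.0422
gripper_force: 0.0
time_s: 13.85
ee_pos: [0.4672, 0.0166, 0.1103]
ee_rot: [-0.0, 1.0, 0.025, -0.0]
ft_force: [-0.3, 0.6, 0.3]
grip_width: 0.0379
gripper_force: 0.0
```

```bash
python3 - <<'E'
from h import *
import pickle
m=r.camera_model("wrist");i=r.read_camera("wrist");s=r.read_camera("scene");d=r.read_camera("side")
pickle.dump((m,i,s,d),open("w6.pkl","wb"))
o=np.zeros((600,800,3),np.uint8)
o[:300,:400]=cv2.resize(s[145:235,290:410,::-1],(400,300),interpolation=2)
o[300:,:400]=cv2.resize(d[150:240,290:410,::-1],(400,300),interpolation=2)
o[:533,400:]=cv2.resize(i[:320,200:440,::-1],(400,533),interpolation=2)
cv2.imwrite("pics/z6.png",o)
E
```

```text
(no output)
```

View pics/z6.png

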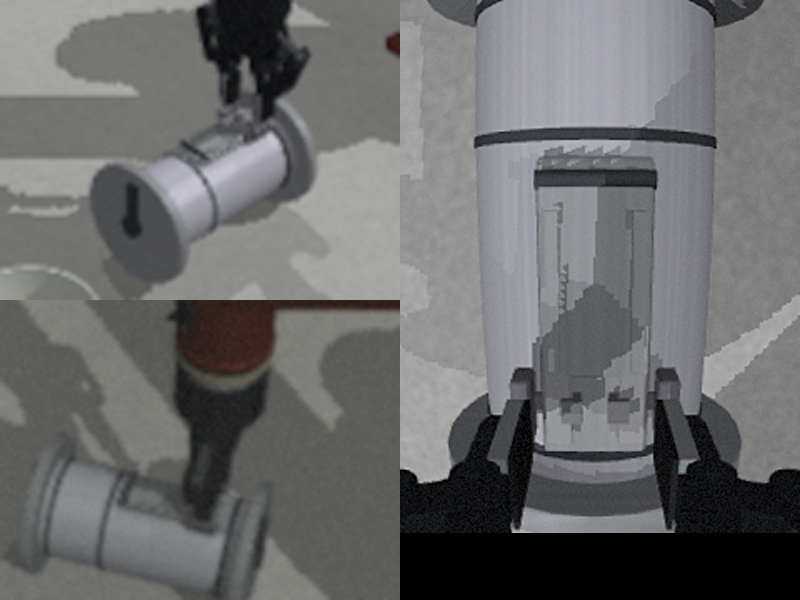

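```bash
python3 - <<'E'
from h import *
import pickle
m=pickle.load(open("w6.pkl","rb"))[0]
st=r.get_state();T=R.from_quat(np.roll(st["ee_rot"],-1))
E=m["extrinsics"];print("cam in tool",T.inv().apply(-E[:3,:3].T@E[:3,3]-st["ee_pos"]).round(3),st["ee_pos"])
for z in(.01,0,-.01,-.02):
    for x in(.011,-.011):
        q=proj("wrist",T.apply([[x,-.019,z],[x,.019,z]])+st["ee_pos"],m); print(z,x,((q-[200,0])*1.6667+[400,0]).round().tolist())
p=[.5223,.01835,.0489,-.003]
for z in(.0455,.0585):
  for x in(-.043,-.067):
    q=proj("wrist",drum(p,np.array([[x,.027,z],[x,-.027,z]])),m);print("but",x,z,((q-[200,0])*1.6667+[400,0]).round().tolist())
E
```

```text
cam in tool [ 0.076 -0.    -0.16 ] [0.46716881 0.01663365 0.11021784]
0.01 0.011 [[539.0, 357.0], [647.0, 357.0]]
0.01 -0.011 [[542.0, 412.0], [644.0, 412.0]]
0 0.011 [[537.0, 367.0], [650.0, 367.0]]
0 -0.011 [[539.0, 425.0], [647.0, 425.0]]
-0.01 0.011 [[533.0, 379.0], [653.0, 379.0]]
-0.01 -0.011 [[536.0, 439.0], [650.0, 439.0]]
-0.02 0.011 [[530.0, 393.0], [657.0, 392.0]]
-0.02 -0.011 [[533.0, 455.0], [653.0, 455.0]]
but -0.043 0.0455 [[515.0, 365.0], [676.0, 366.0]]
but -0.067 0.0455 [[519.0, 428.0], [672.0, 429.0]]
but -0.043 0.0585 [[509.0, 381.0], [683.0, 381.0]]
but -0.067 0.0585 [[514.0, 447.0], [677.0, 447.0]]
```

The scene bar is still vertical and the hatch is shut. In the wrist panel the pad tips, (535,395) and (658,400), fit a height of about 0.13 m, just above the buttons. I'll go about 12 mm lower, closing in steps and watching the force.

The manual's scale: shifts go in shares of 0.8 m and turns go in shares of pi/2 rad. Converting my numbers, 0.012 m / 0.8 = 0.015, 0.008 m / 0.8 = 0.01.

```bash
echo '{"steps":[[0, 0, 0, 0, 0, 0, 0.066], [0, 0, 0, 0, 0, 0, 0.066], [0, 0, 0, 0, 0, 0, 0.066], [0, 0, 0, 0, 0, 0.005, 0.066], [0, 0, 0, 0, 0, 0.01, 0.066], [0, 0, 0, 0, 0, 0.015, 0.066], [0, 0, 0, 0, 0, 0.015, 0.066]]}' | python3 inch.py 20
echo '{"steps":[[0, 0, 0, 0, 0, 0, 0.060], [0, 0, 0, 0, 0, 0, 0.056], [0, 0, 0, 0, 0, 0, 0.056]]}' | python3 inch.py; echo '{"steps":[[0, 0, 0, 0, 0, 0, 0.052], [0, 0, 0, 0, 0, 0, 0.050], [0, 0, 0, 0, 0, 0, 0.050]]}' | python3 inch.py
```

```text
time_s: 14.7
ee_pos: [0.4664, 0.0167, 0.0973]
ee_rot: [-0.0, 1.0, 0.025, -0.001]
ft_force: [-0.6, -0.3, 0.5]
grip_width: 0.0658
gripper_force: 0.0
time_s: 15.0
ee_pos: [0.4673, 0.0166, 0.0984]
ee_rot: [0.0, 1.0, 0.025, 0.0]
ft_force: [-0.3, 0.2, 0.4]
grip_width: 0.0561
gripper_force: 0.0
time_s: 15.3
ee_pos: [0.4675, 0.0166, 0.0988]
ee_rot: [0.0, 1.0, 0.025, 0.0]
ft_force: [-1.5, -0.5, 4.5]
grip_width: 0.0502
gripper_force: 3.3
```

The pad force of 3.3 N at 50 mm matches the button springs, so I'll complete the pinch.

Scaled: -0.001 m / 0.8 = -0.0013.

```bash
echo '{"steps":[[0, 0, 0, 0, 0, -0.0013, 0.047], [0, 0, 0, 0, 0, -0.0013, 0.045], [0, 0, 0, 0, 0, -0.0013, 0.043], [0, 0, 0, 0, 0, -0.0013, 0.042], [0, 0, 0, 0, 0, -0.0013, 0.042], [0, 0, 0, 0, 0, -0.0013, 0.042]]}' | python3 inch.py 25
python3 - <<'E'
from h import *
import pickle
m=r.camera_model("wrist");i=r.read_camera("wrist");i0=pickle.load(open("w6.pkl","rb"))[1]
print("hatch change",np.abs(i[100:230,282:352].astype(int)-i0[100:230,282:352]).mean(),"barrel", np.abs(i[20:70,255:380].astype(int)-i0[20:70,255:380]).mean())
E
```

```text
time_s: 15.9
ee_pos: [0.4674, 0.0166, 0.0995]
ee_rot: [0.0, 1.0, 0.025, 0.0]
ft_force: [-1.0, -0.6, 4.6]
grip_width: 0.045
gripper_force: 25.0
hatch change 12.915567765567765 barrel 4.247733333333334
```

Scaled: -0.107 m / 0.8 = -0.1338, 0.0227 m / 0.8 = 0.0284, 0.006 rad / 1.5708 = 0.0038.

```bash
echo '{"steps":[[0, 0, 0, 0, 0, 0, 0.06], [0, 0, 0, 0, 0, 0, 0.085], [0, 0, 0, 0, 0, 0, 0.085], [0, 0, 0, 0, 0, -0.05, 0.085], [0, 0, 0, 0, 0, -0.1, 0.085], [0, 0, 0.0038, -0.0025, 0.0284, -0.1338, 0.085], [0, 0, 0.0038, -0.0025, 0.0284, -0.1338, 0.085], [0, 0, 0.0038, -0.0025, 0.0284, -0.1338, 0.085], [0, 0, 0.0038, -0.0025, 0.0284, -0.1338, 0.085], [0, 0, 0.0038, -0.0025, 0.0284, -0.1338, 0.085]]}' | python3 inch.py
cat > chk.py <<'E'
from h import *
import pickle
m0,i0=pickle.load(open("w5.pkl","rb"));m=r.camera_model("wrist");i=r.read_camera("wrist");s=r.read_camera("scene");s0=cv2.imread("pics/s5.png")[:,:,::-1]
print("cam shift",(m["extrinsics"]-m0["extrinsics"])[:3,3].round(4))
d=np.abs(i.astype(int)-i0).mean(2);print("hatch region",d[105:205,268:308].mean(),"barrel right",d[40:190,315:335].mean(),"band",d[40:80,250:335].mean())
g=lambda a:cv2.cvtColor(np.ascontiguousarray(a),cv2.COLOR_RGB2GRAY)
def tm(a,b,x0,x1,y0,y1):
    M=cv2.matchTemplate(cv2.resize(g(b)[y0-12:y1+12,x0-12:x1+12],None,fx=4,fy=4,interpolation=2),cv2.resize(g(a)[y0:y1,x0:x1],None,fx=4,fy=4,interpolation=2),5)
    _,v,_,l=cv2.minMaxLoc(M);return round(v,3),l[0]/4-12,l[1]/4-12
print("near wheel/ring",tm(i0,i,232,355,208,245),"far ring",tm(i0,i,245,345,15,95),"hinge",tm(i0,i,262,312,92,112),"buttons",tm(i0,i,254,262,176,208),tm(i0,i,310,322,176,208))
print("scene end bar",tm(s0,s,316,348,190,232),"scene hatch",tm(s0,s,340,372,176,195))
E
python3 chk.py
```

```text
time_s: 16.95
ee_pos: [0.4653, -0.0056, 0.2045]
ee_rot: [-0.0, 1.0, 0.022, -0.001]
ft_force: [0.6, -0.1, -0.4]
grip_width: 0.0848
gripper_force: 0.0
cam shift [ 0.0011 -0.002  -0.0007]
hatch region 21.001166666666666 barrel right 7.087111111111111 band 2.5488235294117647
near wheel/ring (0.984, 0.5, -1.0) far ring (0.981, 1.0, -2.5) hinge (0.829, 0.75, -3.0) buttons (0.969, 0.0, -1.25) (0.862, 0.5, -1.25)
scene end bar (0.998, 0.0, 0.0) scene hatch (0.949, 0.0, 0.0)
```

```bash
python3 - <<'E'
from h import *
import pickle
_,i0=pickle.load(open("w5.pkl","rb"));m=r.camera_model("wrist");i=r.read_camera("wrist");s=r.read_camera("scene");s0=cv2.imread("pics/s5.png")[:,:,::-1]
p=[.5223,.01835,.0489,-.003]
for a in(0,.25,.5):
    e=np.array([[.018-.093*np.cos(a)-.0*y,y,.053+.093*np.sin(a)] for y in(.016,-.016)]);e=np.vstack([e,[[.018,.016,.053],[.018,-.016,.053]]])
    P=drum(p,e);print(a,"wrist",proj("wrist",P,m).round().tolist(),"scene",proj("scene",P).round().tolist())
def sh(a,b,x0,x1,y0,y1,st):
    d=cv2.resize(np.abs(a.astype(int)-b).mean(2).astype(np.float32)[y0:y1,x0:x1],None,fx=1/st,fy=1/st,interpolation=cv2.INTER_AREA)
    for w in d:print("".join(" .:+*#"[min(5,int(v/9))] for v in w))
print("wrist");sh(i,i0,240,352,80,256,4);print("scene 330..390,150..210");sh(s,s0,330,390,150,210,2)
E
```

```text
0 wrist [[272.0, 213.0], [310.0, 213.0], [268.0, 102.0], [308.0, 101.0]] scene [[370.0, 180.0], [363.0, 176.0], [351.0, 191.0], [344.0, 187.0]]
0.25 wrist [[268.0, 220.0], [309.0, 220.0], [268.0, 102.0], [308.0, 101.0]] scene [[370.0, 175.0], [363.0, 171.0], [351.0, 191.0], [344.0, 187.0]]
0.5 wrist [[263.0, 220.0], [308.0, 220.0], [268.0, 102.0], [308.0, 101.0]] scene [[369.0, 171.0], [362.0, 167.0], [351.0, 191.0], [344.0, 187.0]]
wrist
     ..::+***#######+::..   
.*##****+++*****+:+++++*++  
:+*########**++::..:::+++.  
     ...:+.::::::.          
      +*##******#:       .  
      +::++++++++:          
      ##****+++**+          
      .:++::::::::          
      :::+::::::..       .  
      ..::::::.:..          
      :.:::::::::.       .  
      ::::.::::::   .    .  
      :::::++::.:  .        
      +:..:++::.:.          
      +:..:+++:...          
      +:..::++:...   .      
      +:..:.:+:...          
     .+:::..:++..:          
     .*:..:.:++:..          
     .*:....:++::.  .       
     .*::...:++:+.  .       
     :+++...:++:+.          
     ::*::+:+++++..
[... 793 characters left out ...]
    
                              
                              
                              
                              
                              
                              
                 .:           
              . .*:           
               .::            
            .:.               
            ..::              
           .:::..:            
         ..:+. ..             
        :..:.   .             
       .  :. .                
                      :       
                              
                              
          .                   
          :           .       
                              
                              
            .
```

```bash
cat > ang.py <<'E'
from h import *
import pickle
m0,i0=pickle.load(open("w5.pkl","rb"));m=r.camera_model("wrist");i=r.read_camera("wrist");s=r.read_camera("scene");d=r.read_camera("side");s0=cv2.imread("pics/s5.png")[:,:,::-1]
p=[.5223,.01835,.0489,-.003]
X,Y=np.meshgrid(np.arange(-.085,.016,.0008),np.arange(-.023,.023,.0008))
def samp(n,im,mm,a):
    L=.018-X.ravel();P=np.c_[.018-L*np.cos(a),Y.ravel(),.053+L*np.sin(a)]
    q=proj(n,drum(p,P),mm).astype(np.float32);g=cv2.cvtColor(np.ascontiguousarray(im),cv2.COLOR_RGB2GRAY)
    return cv2.remap(g,q[:,:1].reshape(X.shape),q[:,1:].reshape(X.shape),1).astype(np.float32)
hp=lambda a:a-cv2.GaussianBlur(a,(0,0),6)
cc=lambda a,b:np.corrcoef(hp(a).ravel(),hp(b).ravel())[0,1]
A=samp("wrist",i0,m0,0);B=samp("scene",s0,None,0)
for a in np.arange(-.05,.7,.05):print(round(a,2),round(cc(A,samp("wrist",i,m,a)),3),round(cc(B,samp("scene",s,None,a)),3))
E
python3 ang.py
```

```text
-0.05 0.257 0.385
0.0 0.661 0.431
0.05 0.385 0.175
0.1 0.038 0.044
0.15 -0.101 0.038
0.2 -0.09 -0.007
0.25 -0.05 -0.036
0.3 -0.022 0.013
0.35 -0.003 0.107
0.4 0.006 0.193
0.45 -0.0 0.249
0.5 -0.028 0.242
0.55 -0.067 0.159
0.6 -0.086 0.03
0.65 0.039 -0.068
```

```bash
sed -i '/^for a/d' ang.py; cat >> ang.py <<'E'
w6=pickle.load(open("w6.pkl","rb"))
m4,i4=pickle.load(open("w4.pkl","rb"))
for lo,hi,yy in((-.03,.005,.013),(-.05,.005,.019),(-.085,-.055,.022)):
    k=(X>lo)&(X<hi)&(abs(Y)<yy);c=lambda a,b:round(float(np.corrcoef(hp(a)[k],hp(b)[k])[0,1]),2)
    print(lo,hi,yy,"closed baseline wrist",c(A,samp("wrist",w6[1],w6[0],0)),"scene",c(B,samp("scene",w6[2],None,0)))
    print([(round(a,2),c(A,samp("wrist",i,m,a)),c(B,samp("scene",s,None,a))) for a in np.arange(0,.66,.1)])
g=lambda a:cv2.cvtColor(np.ascontiguousarray(a),cv2.COLOR_RGB2GRAY)
for nm,im in(("before",s0),("after",s)):
    print(nm)
    for row in g(im)[160:200,336:380:1]:print("".join("%@#*+=-:. "[min(9,int(v)//22)] for v in row))
E
python3 ang.py
```

```text
-0.03 0.005 0.013 closed baseline wrist 0.35 scene -0.13
[(np.float64(0.0), 0.26, -0.08), (np.float64(0.1), 0.29, -0.1), (np.float64(0.2), 0.32, 0.03), (np.float64(0.3), 0.31, 0.23), (np.float64(0.4), 0.29, 0.39), (np.float64(0.5), 0.33, 0.42), (np.float64(0.6), 0.38, 0.35)]
-0.05 0.005 0.019 closed baseline wrist 0.35 scene 0.4
[(np.float64(0.0), 0.26, -0.01), (np.float64(0.1), 0.29, -0.05), (np.float64(0.2), 0.3, 0.06), (np.float64(0.3), 0.32, 0.05), (np.float64(0.4), 0.36, 0.27), (np.float64(0.5), 0.34, 0.41), (np.float64(0.6), 0.28, 0.11)]
-0.085 -0.055 0.022 closed baseline wrist 0.32 scene 0.48
[(np.float64(0.0), 0.85, 0.65), (np.float64(0.1), -0.15, 0.04), (np.float64(0.2), -0.36, -0.19), (np.float64(0.3), -0.29, -0.29), (np.float64(0.4), -0.27, 0.14), (np.float64(0.5), -0.34, 0.28), (np.float64(0.6), -0.36, 0.04)]
before
============================================
============================================
============================================
============================================
============================================
==================================
[... 2646 characters left out ...]
+++=-=====+*+**+=**++***+
=================+++======++*##**=::-*++****
=========+++=====+++==+===+**#*+-:..:=*++***
========+*+========++======**+=-.....:**+***
=======+*#*+====+==++=======-:.......:=*++**
======++**##+==++========-:..........:-**+**
===+++++++**#*++=====-=-::.........:::-+*+**
==++++++++++*##*=====-:::.........:::::=#+**
=======+++++++***===-::.........:::::::=#***
----::::-=+++++++=-::..........::::::--=#***
--::::::::=++===-::..........::::::----=#***
:::::::::::-+=--::.........:::::::-----=#***
:::::::.:.::=+=:.........:::::::-------+#***
:::::::::::.:==:........:::::::-------=+#***
-::::::::.....--......::::::--------===+#***
-::.:::.......:=-....:::::::-------===+##***
```

```bash
python3 -c "
from plant import r
print(r.sign_off())"
```

```text
the job is handed in; nothing more can be done
None
```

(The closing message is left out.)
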